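Retune the blue cavity filter and lock it again

TASK

Retune the blue cavity filter on the radio bench: swing the orange-posted lever of its brass lock ring anticlockwise as far as it goes to loosen it, turn the black bar knob in its middle until the white pointer lines up with the green mark on the dial, then swing the lever back clockwise until the lock ring is fully tight. Never turn the knob while the ring is tight, and leave the lock ring of the white filter alone.

Things in the scene. Friction and masses are not known exactly. Their poses are not given: they have to be found in the camera images.
- lock_ring_post (a point): On the axis of the upright orange post (12 mm thick, from 58 to 98 mm above the table) of the blue filter's lock-ring lever, 83 mm above the table, where the TCP can pinch it from above. The post circles at 75 mm radius round the vertical axis through tuning_knob_grip, on the robot's side of it. The steel lever under it is 16 mm wide, top at 58 mm; brass ring 88 mm across, top at 60 mm.
- tuning_knob_grip (a point): Blue filter's tuning knob: point on its vertical turning axis, 88 mm above the table, where the TCP can grip. An upright black bar 52 mm long, 14 mm thick, from 66 to 100 mm, on a silver skirt 64 mm across. x: along the bar to the end with the white pointer; z: up. The green mark is on the black dial plate, 55 mm from the axis, on the side away from the robot.
- lock_ring (a joint): Turn of the blue filter's lock ring in rad: 0 = fully tight (stop), grows anticlockwise seen from above, 0.9 = fully loose (stop). It stays where it is left; about 2 N at the post moves it. The blue filter is a fixed box 190 x 150 x 45 mm.
- tuning_knob (a joint): Angle of the blue filter's knob in rad: 0 = white pointer exactly at the green mark; positive = pointer anticlockwise of the mark, seen from above. Starts 0.6 to 1.3; turns freely between -1.6 and 1.6 and stays where it is left; takes about 0.06 N m.
- white_lock_ring (a joint): Turn of the lock ring of the white filter, the bystander of the same form and sizes: 0 = tight; it starts tight and is to stay so.

How it is judged:
On the way, in this order (a step that is already met when the one before it is completed fails the run):
1. the blue filter's lock ring is loosened (at least 0.6 rad anticlockwise) (value of joint lock_ring above 0.6 rad), for 0.2 s.
2. with the lock ring loose, the white pointer is brought to the green mark (within 11 degrees) and rests there (value of joint lock_ring above 0.6 rad and value of joint tuning_knob between -0.19 and 0.19 rad and velocity of joint tuning_knob between -0.1 and 0.1 rad/s), for 0.2 s.
3. the lock ring is tightened again (within 10 degrees of its tight stop) (value of joint lock_ring below 0.175 rad), for 0.2 s.
At the end, for the whole second after the job is handed in: The blue filter's lock ring is tight (within 10 degrees, 0.175 rad, of its stop), its pointer is within 11 degrees (0.19 rad) of the green mark, both at rest, and the white filter's lock ring is still tight (within 0.15 rad) (value of joint lock_ring below 0.175 rad and value of joint tuning_knob between -0.19 and 0.19 rad and velocity of joint lock_ring between -0.1 and 0.1 rad/s and velocity of joint tuning_knob between -0.1 and 0.1 rad/s and value of joint white_lock_ring below 0.15 rad); the robot touches nothing.
It fails at once if the knob is turned while the lock ring is tight (value of joint lock_ring below 0.3 rad and not (velocity of joint tuning_knob between -0.3 and 0.3 rad/s)).
It fails at once if the white filter's lock ring is turned (value of joint white_lock_ring above 0.15 rad).
It also fails if it takes over 59 s, if anything falls off the work surface, if the arm or the gripper's body presses on something with over 40 N, if the wrist force passes 120 N, or if a joint passes its speed limit or range.

ROBOT

A 7-joint arm with a two-finger parallel gripper is mounted at the origin on the work surface. World frame = base frame: x ahead of the robot, y to its left, z up, the work surface at z = 0. Lengths are in m, angles in rad, forces in N, time in s.
With the tool pointing down it reaches from about 0.35 to 0.9 m from the base axis. Payload 8.1 kg.
Tool frame: the origin (TCP) lies between the finger pads, 19 mm behind the fingertips; this is the grasp point; z points along the fingers, y is the line along which they close (so a half turn about z gives the same grasp; the last joint's range is limited). The gripper opens to 92 mm and grips with 3 to 60 N. Pads are 19 mm wide; open, the fingers measure 130 mm over their backs; the gripper's body (75 mm by 190 mm) begins 47 mm behind the grasp point.
Start: joints at [1.051, 0.434, 0.025, 1.573, -0.012, 1.134, -0.075], TCP at [0.253, -0.572, 0.246] pointing down, gripper open.
Joint ranges: [-2.62, 2.62], [-0.44, 2.09], [-1.27, 1.32], [0.08, 2.57], [-1.32, 4.46], [0.12, 2], [-2.74, 2.74]. Speed limits (rad/s): [2.22, 2.22, 3.01, 3.01, 3.14, 3.14, 3.14].

INTERFACE

Orientations are given as a unit quaternion [x, y, z, w].
In Python, from cell import arm gives the robot as it stands.
- The arm moves only by the tool nudge_tcp, called after ">>>" as name(argument=value, ...) on one line, values as JSON. Schema: {"type":"object","properties":{"moves":{"type":"object","properties":{"dx":{"type":"array","items":{"type":"number"},"minItems":1,"maxItems":5},"dy":{"type":"array","items":{"type":"number"},"minItems":1,"maxItems":5},"dz":{"type":"array","items":{"type":"number"},"minItems":1,"maxItems":5},"twist":{"type":"array","items":{"type":"number"},"minItems":1,"maxItems":5}},"additionalProperties":false,"required":["dx","dy","dz","twist"]},"jaw":{"type":"number"},"only":{"type":"string"},"quiet":{"type":"boolean"},"lines":{"type":"string"}},"required":["moves"],"additionalProperties":false}. moves is an object with one list for each field, all of the same length, 1 to 5, a row being the entries at one place: dx, dy, dz (the shift in m), twist (a turn about the tool's z in rad); each row shifts and turns the commanded pose from where the row before left it, along the tool's axes as they then stand; what a row does not reach is not made up. A row lasts 1/8 s, in which the tool goes at most 0.0625 m and 0.188 rad, less where a joint would pass 70% of its speed; a pose out of reach is approached as far as the arm can. jaw is the opening from 0.0 (shut) to 1.0 (fully open), set as the call begins (left out keeps the last). The fingers move at their own pace and stop on an object; the grip force is fixed at half the most. Time passes only in rows, so rows that do not move let the fingers close. The tool returns the time, the measured TCP pose, the force, the opening and the grip force at its end. only (a regular expression) keeps the lines of the reply that match it, lines (a string "A,B") keeps lines A to B, and quiet returns only ok. Input that does not fit is refused with a message, and nothing moves.
- arm.get_obs(): the state, without advancing time (a new reading comes with each control period).
- arm.camera(name): name is "scene" or "top"; returns the picture (400x640x3 uint8, blue, green, red); there is no depth.
- arm.calibration(name): a dict with "K" (3x3 intrinsics, pixels), "xyz" and "rotation" of the camera in the world. Camera axes: x right, y up, looking along -z (the intrinsics and any distortion apply to the point x, -y, -z); pixel columns grow to the right and rows downward; lengths in m; the calibration is good to about 2 mm. A picture is of the moment at which its call begins. calibration takes no time and is no camera call.
- arm.job_done(): hands the job in; it is judged then, once.
The state is a dict: "time_s": time; "joint_pos": joint angles; "joint_vel": joint speeds; "effort": joint torques, N m; "tcp_pos": TCP position; "eef_rot": TCP orientation; "wrist_force": force on the tool from outside, world axes, zero at the start; "ft_torque": the same for the moment, N m; "gripper_width": opening from 0.0 (shut) to 1.0 (fully open); "grasp_force": force on a finger pad.
Only numpy, scipy, OpenCV 4.12 (cv2) and the standard library are available. Lean on these libraries where they do the work, as an engineer would, in place of code of your own. Each camera call takes 0.05 s, during which the arm holds its last target. There are 200 camera calls.

## Working session

There is one attempt and no reset: what is moved stays moved. The work goes in short steps, Python scripts to look and compute and a tool call to move; the robot and the scene stay as the last step left them, time stands still between calls to the robot, and variables do not carry over. Pictures are saved under pics/ and viewed, at most 10 in all, crops included, and the job is handed in when it is done.

```bash
ls; mkdir -p pics
```

Run:
```python
from cell import arm
import cv2
for n in("top","scene"):
    cv2.imwrite(f"pics/{n}0.png",arm.camera(n)); c=arm.calibration(n); print(n,c)
o=arm.get_obs(); print(o)
```

```text
cell.py
pics
top {'K': array([[489.39522508,   0.        , 306.36569189],
       [  0.        , 489.39522508, 196.69057628],
       [  0.        ,   0.        ,   1.        ]]), 'xyz': array([0.49880291, 0.00330295, 0.86149778]), 'rotation': array([ 0.03047488, -0.0116823 , -0.70501135,  0.70844463])}
scene {'K': array([[427.89069991,   0.        , 316.94610559],
       [  0.        , 427.89069991, 190.60009105],
       [  0.        ,   0.        ,   1.        ]]), 'xyz': array([ 1.0802183 , -0.31543568,  0.62188851]), 'rotation': array([0.37501732, 0.20709737, 0.44395677, 0.78700386])}
{'time_s': 0.1, 'joint_pos': array([ 1.05139257,  0.43512686,  0.02496244,  1.57400293, -0.0115917 ,
        1.13401492, -0.07507962]), 'joint_vel': array([-4.11073743e-05, -1.97642827e-03,  7.60805153e-04, -1.95288581e-03,
       -7.54390594e-04, -3.79033531e-04, -5.22124791e-05]), 'effort': array([ 2.56662934e-03, -6.69125962e+01,  9.87918377e-01, -3.15146828e+01,
       -6.04847074e-02,  3.74031882e-02,  3.26489521e-05]), 'tcp_pos': array([ 0.25280499, -0.571112  ,  0.24484097]), 'eef_rot': array([ 9.78366226e-01,  2.06879269e-01, -2.08717723e-04, -6.71949558e-04]), 'wrist_force': array([-0.40114789, -0.01475505,  0.52362841]), 'ft_torque': array([ 0.01864493,  0.02399272, -0.01643531]), 'grasp_force': 0.0, 'gripper_width': 0.9994565256226201}
```

View pics/top0.png

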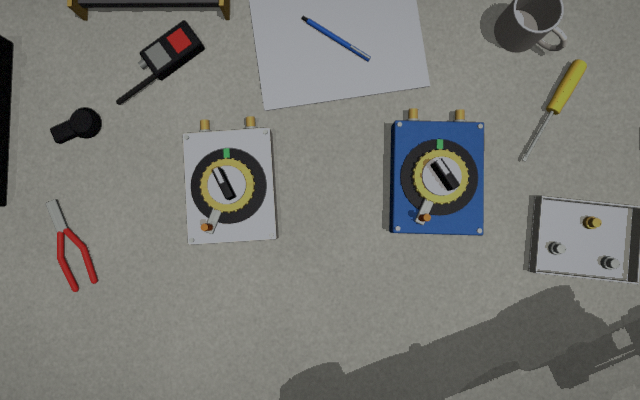

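View pics/scene0.png

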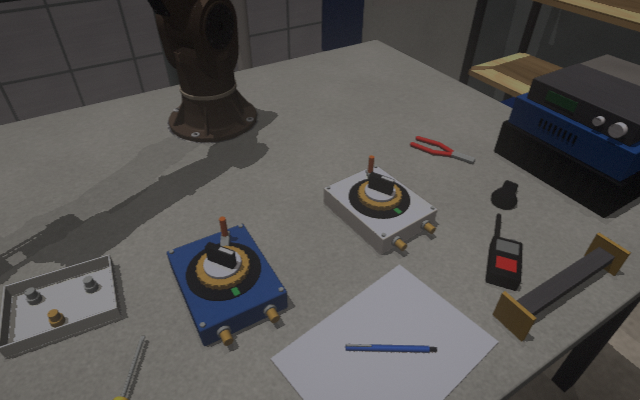

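The top view shows the blue filter with its knob at about (443,176), its orange post at about (425,217) and its green mark at about (440,144). Image up is +x and image right is -y. The white filter's knob is at (226,184). The scene view shows the blue knob at about (221,256) and its post at about (223,228).

Create h.py:
```python
from cell import arm
import cv2, numpy as np
from scipy.spatial.transform import Rotation as R
def ray(n,uv):
    c=arm.calibration(n);K=c["K"]
    d=np.array([(uv[0]-K[0,2])/K[0,0],-(uv[1]-K[1,2])/K[1,1],-1])
    return c["xyz"],R.from_quat(c["rotation"]).apply(d)
def plane(n,uv,z):
    p,d=ray(n,uv); return p+d*(z-p[2])/d[2]
def cross(a,b):
    p,d=ray("top",a);q,e=ray("scene",b)
    s=np.linalg.lstsq(np.c_[d,-e],q-p,rcond=None)[0]
    A,B=p+s[0]*d,q+s[1]*e
    return (A+B)/2,np.linalg.norm(A-B)
def blobs(im,lo,hi,box,minA=8):
    x0,y0,x1,y1=box
    h=cv2.cvtColor(im[y0:y1,x0:x1],cv2.COLOR_BGR2HSV)
    m=cv2.inRange(h,lo,hi)
    n,l,s,c=cv2.connectedComponentsWithStats(m)
    return [(s[i,4],s[i,:4]+[x0,y0,0,0],c[i]+[x0,y0]) for i in range(1,n) if s[i,4]>=minA],m
```

Run:
```python
from h import *
np.set_printoptions(precision=4,suppress=True)
t=cv2.imread("pics/top0.png");s=cv2.imread("pics/scene0.png")
for nm,im,b in(("top",t,(380,100,500,245)),("scene",s,(160,205,295,330))):
    for cn,lo,hi in(("green",(45,80,60),(80,255,255)),("orange",(4,120,90),(15,255,255)),("yellow",(18,80,80),(32,255,255)),("white",(0,0,190),(180,50,255)),("black",(0,0,0),(180,255,45)),):
        for A,bb,c in blobs(im,lo,hi,b)[0]:
            print(nm,cn,A,bb,c, plane(nm,c,{"green":.05,"orange":.098,"yellow":.06,"white":.1,"black":.1}[cn]))
a=cv2.resize(t[130:240,385:495],None,fx=5,fy=5,interpolation=cv2.INTER_CUBIC)
cv2.imwrite("pics/c1.png",a)
a=cv2.resize(s[205:315,165:295],None,fx=5,fy=5,interpolation=cv2.INTER_CUBIC)
cv2.imwrite("pics/c2.png",a)
```

```text
top green 65 [436 139   8  10] [439.4462 143.6154] [ 0.6364 -0.1955  0.05  ]
top yellow 88 [409 108   9  11] [412.9886 112.7159] [ 0.686  -0.1503  0.06  ]
top yellow 83 [456 109   9  10] [459.9759 113.8675] [ 0.6841 -0.2271  0.06  ]
top yellow 1121 [413 149  56  56] [439.8805 176.4826] [ 0.5806 -0.1932  0.06  ]
top yellow 9 [424 217   5   3] [426.3333 218.    ] [ 0.5127 -0.1706  0.06  ]
top black 324 [389 124   5 108] [391.4012 178.1235] [ 0.5737 -0.1085  0.1   ]
top black 563 [401 140  36  70] [416.6643 163.7069] [ 0.5963 -0.1477  0.1   ]
top black 678 [443 140  34  73] [463.1829 173.0339] [ 0.582  -0.2194  0.1   ]
top black 283 [431 162  28  28] [444.8728 177.3569] [ 0.5751 -0.1911  0.1   ]
top black 23 [401 176   6   9] [402.8696 180.3478] [ 0.5703 -0.1262  0.1   ]
top black 10 [403 190   4   8] [404.8 193.5] [ 0.5498 -0.1291  0.1   ]
top black 31 [433 204  10   9] [437.7742 208.0645] [ 0.5274 -0.1797  0.1   ]
top black 13 [443 204   5   7] [444.9231 206.0769] [ 0.5306 -0.1907  0.1   ]
scene green 56 [231 287   9   9] [235.0714 291.    ] [ 0.638  -0.1985  0.05  ]
scene orange 20 [219 217   6   4] [221.75 218.45] [ 0.5147 -0.1661  0.098 ]
scene yellow 659 [195 246  55  41] [222.5539 269.7056] [ 0.5938 -0.2013  0.06  ]
scene yellow 89 [267 308  12  12] [271.6966 313.2809] [ 0.7137 -0.169   0.06  ]
scene black 1776 [186 242  75  59] [222.5783 272.4398] [ 0.6336 -0.2114  0.1   ]
```

View pics/c1.png

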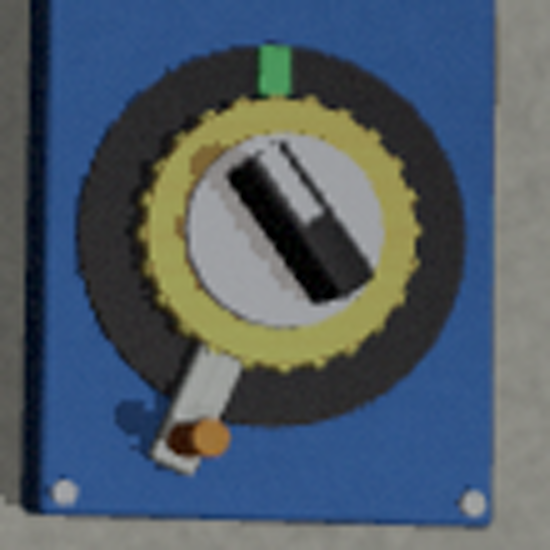

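View pics/c2.png

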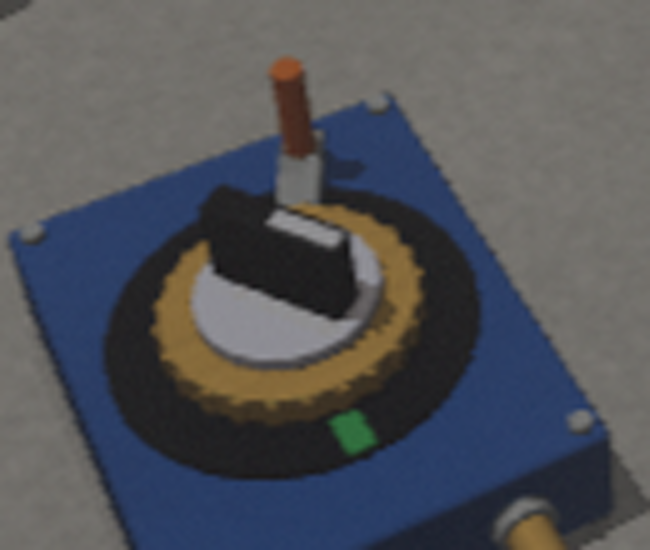

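The top crop shows the bar top's corners at about (257,155), (287,141), (373,275) and (340,298), and the post top at (210,438). The pointer is at the upper-left end of the bar. The scene crop shows the post top at (286,68).

Run:
```python
from h import *
np.set_printoptions(precision=4,suppress=True)
T=lambda u,v:(385+u/5-.4,130+v/5-.4); S=lambda u,v:(165+u/5-.4,205+v/5-.4)
c=[plane("top",T(*p),.1) for p in((257,155),(287,141),(373,275),(340,298))]
print("bar corners",c,"center",np.mean(c,0))
d=c[0]+c[1]-c[2]-c[3]; print("len",np.linalg.norm(d)/2,"yaw",np.arctan2(d[1],d[0]))
print("post",plane("top",T(210,438),.098),plane("scene",S(286,68),.098),cross(T(210,438),S(286,68)))
print("skirt c top",plane("top",T(285,230),.066),"ring",plane("top",T(281,233),.06))
t=cv2.imread("pics/top0.png");s=cv2.imread("pics/scene0.png")
for n,im,b in(("top",t,(380,100,500,245)),("scene",s,(160,205,295,330))):
    _,m=blobs(im,(18,80,80),(32,255,255),b); 
    nn,l,st,_=cv2.connectedComponentsWithStats(m); i=1+st[1:,4].argmax()
    h=cv2.convexHull(cv2.findNonZero((l==i).astype('uint8')))[:,0]
    P=np.array([plane(n,p+np.array(b[:2]),.058)[:2] for p in h])
    print(n,"ring circle",cv2.minEnclosingCircle(P.astype('f4')),P.min(0),P.max(0))
a=[plane("top",(439.45,143.6),z) for z in(.045,.05)];print(a, plane("scene",(235.07,291),.048))
```

```text
bar corners [array([ 0.6013, -0.1777,  0.1   ]), array([ 0.6057, -0.187 ,  0.1   ]), array([ 0.5639, -0.213 ,  0.1   ]), array([ 0.5568, -0.2028,  0.1   ])] center [ 0.5819 -0.1951  0.1   ]
len 0.05011806399069642 yaw 0.53482772691408
post [ 0.5133 -0.1628  0.098 ] [ 0.5142 -0.1658  0.098 ] (array([ 0.5128, -0.1643,  0.0961]), np.float64(0.0022809521293948643))
skirt c top [ 0.5814 -0.1945  0.066 ] ring [ 0.581  -0.1947  0.06  ]
top ring circle ((0.5816188454627991, -0.19508707523345947), 0.046207498759031296) [ 0.5357 -0.2395] [ 0.6261 -0.1499]
scene ring circle ((0.5819350481033325, -0.1971479207277298), 0.046061716973781586) [ 0.5404 -0.2424] [ 0.6274 -0.1523]
[array([ 0.6373, -0.1968,  0.045 ]), array([ 0.6364, -0.1955,  0.05  ])] [ 0.6364 -0.1981  0.048 ]
```

Create rel.py:
```python
import sys
from h import *
np.set_printoptions(precision=4,suppress=True)
# offset in tool axes to a world target
o=arm.get_obs(); r=R.from_quat(o["eef_rot"]); x=r.apply([1,0,0])
g=np.array([float(v) for v in sys.argv[1:4]])
print("tool delta",r.inv().apply(g-o["tcp_pos"]),"tcp",o["tcp_pos"],"yaw",np.arctan2(x[1],x[0]),"tilt",r.apply([0,0,1])[:2],"t",o["time_s"])
```

```text
(no output)
```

>>> nudge_tcp(moves={"dx": [0, 0, 0, 0.026, 0.026], "dy": [0, 0, 0, -0.04, -0.04], "dz": [0, 0, 0, 0, 0], "twist": [0.14, 0.14, 0.137, 0, 0]}, jaw=0.5)

```text
time_s: 0.72
tcp_pos: [0.3052, -0.4905, 0.245]
eef_rot: [1.0, -0.001, -0.0, -0.0]
wrist_force: [1.4, 0.7, 0.7]
gripper_width: 0.523
grasp_force: 0.0
```

>>> nudge_tcp(moves={"dx": [0.026, 0.026, 0.026, 0.026, 0.026], "dy": [-0.04, -0.04, -0.04, -0.04, -0.04], "dz": [0, 0, 0, 0, 0], "twist": [0, 0, 0, 0, 0]})

```text
time_s: 1.35
tcp_pos: [0.4356, -0.2901, 0.2453]
eef_rot: [1.0, -0.0, -0.0, -0.0]
wrist_force: [1.1, -0.6, -0.1]
gripper_width: 0.5
grasp_force: 0.0
```

>>> nudge_tcp(moves={"dx": [0.026, 0.026, 0.026, 0, 0], "dy": [-0.04, -0.04, -0.04, 0, 0], "dz": [0, 0, 0, 0, 0], "twist": [0, 0, 0, 0, 0]})

```text
time_s: 1.98
tcp_pos: [0.5127, -0.1719, 0.2452]
eef_rot: [1.0, -0.0, -0.0, 0.0]
wrist_force: [-0.7, -0.4, 0.2]
gripper_width: 0.499
grasp_force: 0.0
```

```bash
python3 rel.py 0.5135 -0.1642 0.084
```

```text
tool delta [ 0.001  -0.0078  0.1612] tcp [ 0.5127 -0.1719  0.2452] yaw -0.00011538523606815017 tilt [-0.001  -0.0003] t 1.975
```

>>> nudge_tcp(moves={"dx": [0.001, 0, 0, 0, 0], "dy": [-0.0078, 0, 0, 0, 0], "dz": [0.04, 0.04, 0.04, 0.041, 0], "twist": [0, 0, 0, 0, 0]}, only="tcp|force")

```text
tcp_pos: [0.5112, -0.1648, 0.0822]
wrist_force: [0.2, -0.3, 0.9]
grasp_force: 0.0
```

>>> nudge_tcp(moves={"dx": [0, 0, 0, 0], "dy": [0, 0, 0, 0], "dz": [0, 0, 0, 0], "twist": [0, 0, 0, 0]}, jaw=0.0)

```text
time_s: 3.1
tcp_pos: [0.5147, -0.164, 0.0853]
eef_rot: [1.0, -0.0, 0.001, 0.0]
wrist_force: [-0.6, -0.7, 2.0]
gripper_width: 0.122
grasp_force: 30.0
```

```bash
python3 rel.py 0.5135 -0.1642 0.084
```

```text
tool delta [-0.0012  0.0002  0.0013] tcp [ 0.5147 -0.164   0.0853] yaw -0.00018666441045299664 tilt [ 0.0015 -0.0006] t 3.1
```

>>> nudge_tcp(moves={"dx": [-0.0024, -0.002, -0.0013, -0.0008, -0.0001], "dy": [0.0062, 0.0065, 0.0067, 0.0067, 0.0067], "dz": [0, 0, 0, 0, 0], "twist": [0, 0, 0, 0, 0]})

```text
time_s: 3.72
tcp_pos: [0.5074, -0.1958, 0.085]
eef_rot: [1.0, 0.001, -0.0, -0.001]
wrist_force: [-2.3, 5.0, 6.4]
gripper_width: 0.124
grasp_force: 30.0
```

>>> nudge_tcp(moves={"dx": [0.0004, 0.001, 0.0016, 0.0022, 0.0028], "dy": [0.0067, 0.0066, 0.0066, 0.0064, 0.0062], "dz": [0, 0, 0, 0, 0], "twist": [0, 0, 0, 0, 0]})

```text
time_s: 4.35
tcp_pos: [0.5154, -0.2282, 0.0849]
eef_rot: [1.0, 0.0, -0.0, -0.001]
wrist_force: [-6.4, 15.6, 9.7]
gripper_width: 0.124
grasp_force: 30.0
```

>>> nudge_tcp(moves={"dx": [0, 0, 0], "dy": [0, 0, 0], "dz": [0, 0, 0], "twist": [0, 0, 0]})

```text
time_s: 4.72
tcp_pos: [0.5152, -0.2278, 0.0849]
eef_rot: [1.0, 0.001, -0.0, -0.001]
wrist_force: [-1.8, 4.7, 7.9]
gripper_width: 0.123
grasp_force: 30.0
```

```bash
python3 rel.py 0.5147 -0.2295 0.084
```

```text
tool delta [-0.0005  0.0017  0.0009] tcp [ 0.5152 -0.2278  0.0849] yaw 0.0010029317314707458 tilt [-0.0007  0.0015] t 4.725
```

>>> nudge_tcp(moves={"dx": [0, 0, 0, 0, 0.033], "dy": [0, 0, 0, 0, -0.0162], "dz": [0, 0, -0.03, -0.04, 0], "twist": [0, 0, 0, 0, 0]}, jaw=0.5, only="tcp|wid")

```text
tcp_pos: [0.5485, -0.2162, 0.1577]
gripper_width: 0.497
```

>>> nudge_tcp(moves={"dx": [0.033, 0, 0, 0, 0], "dy": [-0.0162, 0, 0, 0, 0], "dz": [0, 0, 0, 0, 0], "twist": [0, -0.178, -0.178, -0.178, 0]})

```text
time_s: 5.98
tcp_pos: [0.5813, -0.1973, 0.1542]
eef_rot: [0.965, 0.263, -0.0, -0.0]
wrist_force: [0.9, 0.5, -0.2]
gripper_width: 0.501
grasp_force: 0.0
```

```bash
python3 rel.py 0.5816 -0.1955 0.089
```

Run:
```python
from h import *
s=arm.camera("scene");t=arm.camera("top")
cv2.imwrite("pics/s2.png",np.hstack([cv2.resize(s[170:330,130:320],None,fx=2.1,fy=2.1),cv2.resize(t[90:250,370:560],None,fx=2.1,fy=2.1)]))
```

```text
tool delta [ 0.0012 -0.0013  0.0652] tcp [ 0.5813 -0.1973  0.1542] yaw 0.5319891444164035 tilt [-0.0003  0.0001] t 5.975
```

View pics/s2.png

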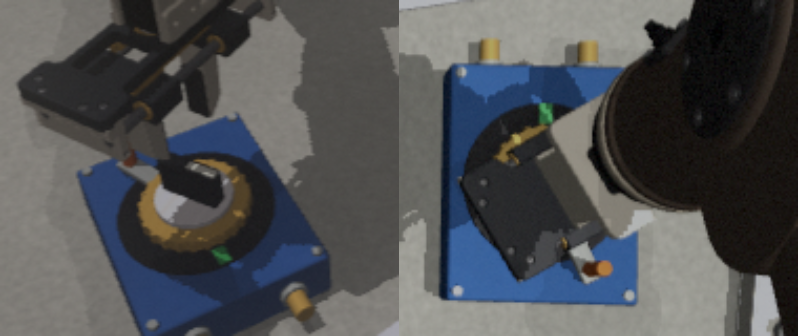

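The left (scene) half shows the fingers above the bar knob, and the lever swung round with its post at about (130,158). The right (top) half shows the post swung to (600,268), so the ring is loose. I'll go down and grip the knob next.

>>> nudge_tcp(moves={"dx": [0.0012, 0, 0, 0], "dy": [-0.0013, 0, 0, 0], "dz": [0.02, 0.022, 0.022, 0], "twist": [0, 0, 0, 0]}, only="tcp|force")

```text
tcp_pos: [0.5807, -0.1948, 0.0891]
wrist_force: [0.5, 0.3, -0.2]
grasp_force: 0.0
```

>>> nudge_tcp(moves={"dx": [0, 0, 0, 0, 0], "dy": [0, 0, 0, 0, 0], "dz": [0, 0, 0, 0, 0], "twist": [0, 0, 0, 0, 0]}, jaw=0.0)

```text
time_s: 7.2
tcp_pos: [0.5826, -0.1962, 0.0912]
eef_rot: [0.965, 0.263, 0.001, 0.001]
wrist_force: [2.5, -4.3, 2.4]
gripper_width: 0.152
grasp_force: 29.8
```

```bash
python3 rel.py 0.5816 -0.1955 0.089; python3 -c "
from cell import arm;print(arm.get_obs()['ft_torque'])"
```

```text
tool delta [-0.0005 -0.0011  0.0022] tcp [ 0.5826 -0.1962  0.0912] yaw 0.5327950670201393 tilt [ 0.0019 -0.0015] t 7.2
[-0.9615617  -0.40721814 -0.04472025]
```

>>> nudge_tcp(moves={"dx": [0, 0, 0, 0, 0], "dy": [0, 0, 0, 0, 0], "dz": [0, 0, 0, 0, 0], "twist": [0.14, 0.14, 0.14, 0.14, 0]})

```text
time_s: 7.82
tcp_pos: [0.5826, -0.1963, 0.0912]
eef_rot: [1.0, -0.015, 0.001, 0.001]
wrist_force: [1.1, -5.2, 2.4]
gripper_width: 0.147
grasp_force: 29.9
```

>>> nudge_tcp(moves={"dx": [0, 0], "dy": [0, 0], "dz": [0, 0], "twist": [0, 0]})

```text
time_s: 8.07
tcp_pos: [0.5826, -0.1963, 0.0912]
eef_rot: [1.0, -0.014, 0.001, 0.001]
wrist_force: [2.7, -5.9, 2.6]
gripper_width: 0.148
grasp_force: 29.9
```

```bash
python3 rel.py 0.5816 -0.1955 0.089
```

```text
tool delta [-0.001  -0.0008  0.0022] tcp [ 0.5826 -0.1963  0.0912] yaw -0.027382257385590948 tilt [ 0.0019 -0.0016] t 8.075
```

>>> nudge_tcp(moves={"dx": [0, 0, 0, 0, 0], "dy": [0, 0, 0, 0, 0], "dz": [0, 0, 0, -0.03, -0.04], "twist": [0, 0, 0, 0, 0]}, jaw=0.5, only="tcp|wid|time")

```text
time_s: 8.7
tcp_pos: [0.581, -0.1944, 0.1602]
gripper_width: 0.498
```

>>> nudge_tcp(moves={"dx": [-0.04, -0.05, -0.05, -0.05, -0.05], "dy": [0.0, 0, 0, 0, 0], "dz": [-0.02, 0, 0, 0, 0], "twist": [0, 0, 0, 0, 0]})

```text
time_s: 9.32
tcp_pos: [0.3403, -0.1883, 0.1805]
eef_rot: [1.0, -0.013, 0.0, -0.0]
wrist_force: [0.2, -0.5, 0.7]
gripper_width: 0.502
grasp_force: 0.0
```

Run:
```python
from h import *
s=arm.camera("scene");t=arm.camera("top")
cv2.imwrite("pics/t3full.png",t);cv2.imwrite("pics/s3full.png",s)
cv2.imwrite("pics/s3.png",np.hstack([cv2.resize(s[205:335,160:290],None,fx=3,fy=3),cv2.resize(t[120:250,380:510],None,fx=3,fy=3,interpolation=cv2.INTER_CUBIC)]))
```

```text
(no output)
```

View pics/s3.png

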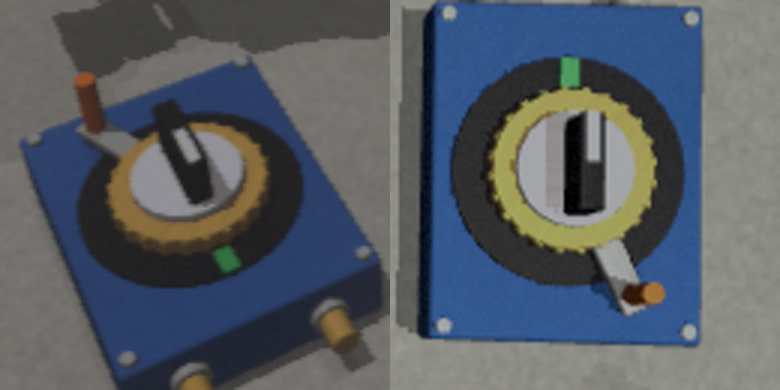

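The picture shows the bar and its white pointer almost vertical, in line with the green mark (570,72) through the ring centre (575,170). The post is at (654,292), at the loose stop. I'll check the numbers, then tighten.

Run:
```python
from h import *
np.set_printoptions(precision=4,suppress=True)
T=lambda u,v:(380+(u-390)/3-.33,120+v/3-.33)
a,b=plane("top",T(449,12),.045),plane("top",T(444,325),.045);d=a-b;print("box yaw",np.arctan2(d[1],d[0]))
a,b=plane("top",T(691,18),.045),plane("top",T(689,331),.045);d=a-b;print("box yaw",np.arctan2(d[1],d[0]))
print("post",plane("top",T(654,292),.098))
```

```bash
python3 rel.py 0.5152 -0.2278 0.084
```

```text
box yaw -0.021362688684135975
box yaw -0.021596654670299656
post [ 0.5139 -0.2259  0.098 ]
tool delta [0.1803 0.0346 0.0952] tcp [ 0.3363 -0.1881  0.18  ] yaw -0.028710390822068773 tilt [-0.0041  0.001 ] t 9.425
```

>>> nudge_tcp(moves={"dx": [0.045, 0.045, 0.045, 0.044, 0], "dy": [0.01, 0.01, 0.01, 0.009, 0], "dz": [0, 0, 0, 0, 0], "twist": [-0.027, 0, 0, 0, 0]}, quiet=true)

```text
ok
```

>>> nudge_tcp(moves={"dx": [0], "dy": [0], "dz": [0], "twist": [0]}, quiet=true)

```text
ok
```

```bash
python3 rel.py 0.515 -0.2275 0.085
```

```text
tool delta [-0.0051 -0.0008  0.095 ] tcp [ 0.5202 -0.2284  0.18  ] yaw 0.0009816474979915484 tilt [-0.0013  0.0005] t 10.175
```

>>> nudge_tcp(moves={"dx": [-0.005, 0, 0, 0, 0], "dy": [-0.0008, 0, 0, 0, 0], "dz": [0.03, 0.03, 0.035, 0, 0], "twist": [0, 0, 0, 0, 0]}, only="tcp|force")

```text
tcp_pos: [0.5158, -0.2281, 0.0868]
wrist_force: [-0.0, -0.3, 1.1]
grasp_force: 0.0
```

>>> nudge_tcp(moves={"dx": [0, 0, 0, 0], "dy": [0, 0, 0, 0], "dz": [0, 0, 0, 0], "twist": [0, 0, 0, 0]}, jaw=0.0)

```text
time_s: 11.3
tcp_pos: [0.5158, -0.2277, 0.0857]
eef_rot: [1.0, 0.0, 0.0, -0.0]
wrist_force: [-1.6, 2.4, 3.0]
gripper_width: 0.127
grasp_force: 30.0
```

```bash
python3 rel.py 0.5152 -0.2278 0.085
```

```text
tool delta [-0.0006  0.0001  0.0007] tcp [ 0.5158 -0.2277  0.0857] yaw 0.000831957258112556 tilt [0.0002 0.0002] t 11.3
```

Reverse the same arc, with a small push into the stop at the end.

>>> nudge_tcp(moves={"dx": [-0.0028, -0.0022, -0.0016, -0.001, -0.0004], "dy": [-0.0062, -0.0064, -0.0066, -0.0066, -0.0067], "dz": [0, 0, 0, 0, 0], "twist": [0, 0, 0, 0, 0]}, only="tcp|force")

```text
tcp_pos: [0.5066, -0.1954, 0.0856]
wrist_force: [-2.6, -5.3, 3.8]
grasp_force: 30.0
```

>>> nudge_tcp(moves={"dx": [0.0001, 0.0008, 0.0013, 0.002, 0.0024], "dy": [-0.0067, -0.0067, -0.0067, -0.0065, -0.0062], "dz": [0, 0, 0, 0, 0], "twist": [0, 0, 0, 0, 0]}, only="tcp|force")

```text
tcp_pos: [0.5132, -0.1622, 0.0854]
wrist_force: [-2.8, -4.6, 3.9]
grasp_force: 30.0
```

>>> nudge_tcp(moves={"dx": [0, 0, 0], "dy": [0, 0, 0], "dz": [0, 0, 0], "twist": [0, 0, 0]})

```text
time_s: 12.92
tcp_pos: [0.5131, -0.1623, 0.0854]
eef_rot: [1.0, 0.0, -0.001, -0.0]
wrist_force: [-3.2, -3.9, 4.9]
gripper_width: 0.121
grasp_force: 30.0
```

```bash
python3 rel.py 0.5147 -0.164 0.085
```

```text
tool delta [0.0016 0.0017 0.0004] tcp [ 0.5131 -0.1623  0.0854] yaw 0.000838753363742179 tilt [-0.0021  0.0002] t 12.925
```

>>> nudge_tcp(moves={"dx": [0.0008, 0.0008, 0, 0], "dy": [-0.0018, -0.0018, 0, 0], "dz": [0, 0, 0, 0], "twist": [0, 0, 0, 0]}, only="tcp|force")

```text
tcp_pos: [0.5132, -0.1619, 0.0853]
wrist_force: [-7.2, -12.8, 6.9]
grasp_force: 30.0
```

>>> nudge_tcp(moves={"dx": [0, 0, 0, 0, -0.04], "dy": [0, 0, 0, 0, 0], "dz": [0, 0, -0.03, -0.04, -0.02], "twist": [0, 0, 0, 0, 0]}, jaw=0.5, only="tcp|force")

```text
tcp_pos: [0.4788, -0.1576, 0.1774]
wrist_force: [-1.4, -0.4, 0.4]
grasp_force: 0.0
```

>>> nudge_tcp(moves={"dx": [-0.05, -0.05, -0.05, 0, 0], "dy": [0, 0, 0, 0, 0], "dz": [0, 0, 0, 0, 0], "twist": [0, 0, 0, 0, 0]})

```text
time_s: 14.68
tcp_pos: [0.327, -0.1587, 0.1759]
eef_rot: [1.0, 0.001, 0.001, 0.0]
wrist_force: [1.5, 0.5, 0.9]
gripper_width: 0.502
grasp_force: 0.0
```

Run:
```python
from h import *
s=arm.camera("scene");t=arm.camera("top")
cv2.imwrite("pics/s4.png",np.hstack([cv2.resize(s[205:335,160:290],None,fx=3,fy=3),cv2.resize(t[120:250,380:510],None,fx=3,fy=3,interpolation=cv2.INTER_CUBIC)]))
```

```text
(no output)
```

View pics/s4.png

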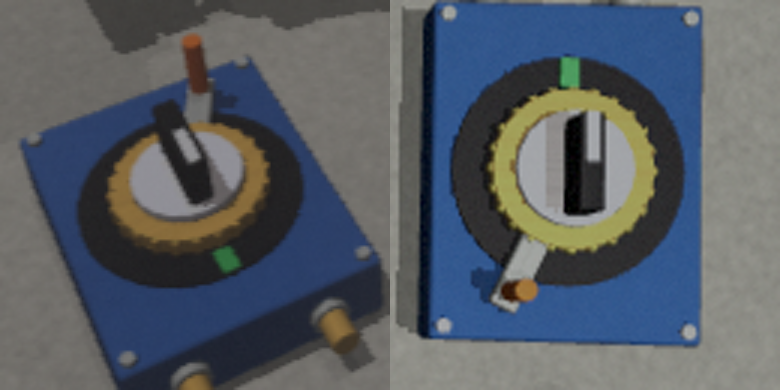

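The lever is back at the tight stop, with its post at (525,290). The pointer still lines up with the green mark, and the arm is clear of everything.

```bash
python3 -c "
from cell import arm;print(arm.job_done())"
```

```text
the job is handed in; nothing more can be done
None
```

The job is handed in at about 15 s: the blue filter's lock ring was loosened, its pointer set to the green mark, and the ring tightened back to its stop; I never touched the white filter, and the hand-in call returned no verdict.

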